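# Tilt an agar dish with a wedge and hold it

### The arm

A 6-joint arm with a two-finger parallel gripper is mounted at the origin on a cart in front of the work surface, level with it; the furniture and walls round the work are solid. World frame = base frame: x ahead of the robot, y to its left, z up, the work surface at z = 0. Lengths are in mm, angles in rad, forces in N, time in s.
With the tool pointing down it reaches from about 325 to 925 mm from the base axis. Payload 3.1 kg.
Tool frame: the origin (TCP) lies where the fingers leave the gripper's body, on its centre line; the fingertips stand 73 mm ahead of it and the grasp point (between the pads) lies 54 mm ahead of it; z points along the fingers, y is the line along which they close (so a half turn about z gives the same grasp; the last joint's range is limited). The gripper opens to 85 mm and grips with 20 to 120 N. Pads are 22 mm wide; open, the fingers measure 114 mm over their backs; the gripper's body (76 mm by 85 mm) begins 54 mm behind the grasp point. The pads swing forward as they close: fully open they stand 13 mm farther back than shut.
Start: joints at [1.14, 0.217, 1.613, -0, 1.311, -0.112], TCP at [195.874, 593.526, 303.9] pointing down, gripper open.
Joint ranges: [-2.75, 2.75], [-0.78, 2.1], [0.31, 2.55], [-1.13, 4.27], [0.13, 2.63], [-2.58, 2.58]. Speed limits (rad/s): [2.79, 2.79, 3.14, 3.14, 3.14, 3.14].

### API

Orientations are given as a rotation vector (axis times angle).
In Python, from station import arm gives the robot as it stands.
- The arm moves only by the shell command python3 -m handwheel 'ROWS' [FORCE]. ROWS is JSON, a list of rows, each a list of 7 numbers: the shift along the world's x, y, z in units of 60 mm (1.0 is 60 mm), then the turn, a rotation vector about the world's x, y, z in units of 5 degrees (1.0 is 5 degrees), then the opening, from 0 (shut) to 1 (fully open). In form: [[tx, ty, tz, wx, wy, wz, claw], ...]. A call has 1 to 5 rows; each row is the pose to reach, as a shift and turn from the pose commanded when the call began; what a row does not reach only later rows make up. A row lasts 1/8 s, in which the tool goes at most 62.5 mm and 10.7 degrees, less where a joint would pass 70% of its speed; a pose out of reach is approached as far as the arm can. A call with a gripper value outside its range is refused whole. The fingers move at their own pace and stop on an object; FORCE is the grip in N (left out, the last holds). Time passes only in rows, so rows that repeat a pose let the fingers close. It gives the time, the measured TCP pose, the force, the opening and the grip force at its end, in the units of the state.
- arm.sense(): the state, without advancing time (a new reading comes with each control period).
- arm.get_image(name): name is "scene" or "top"; returns the picture (420x560x3 uint8, red, green, blue); there is no depth.
- arm.calibration(name): a dict with "fx", "fy", "cx", "cy" (pixels), "cam_to_world" (4x4, takes a point from camera to world coordinates). Camera axes: x right, y up, looking along -z (the intrinsics and any distortion apply to the point x, -y, -z); pixel columns grow to the right and rows downward; lengths in mm; the calibration is good to about 2 mm. A picture is of the moment at which its call begins. calibration takes no time and is no camera call.
- arm.hand_in(): hands the job in; it is judged then, once.
The state is a dict: "clock": time; "q": joint angles; "joint_vel": joint speeds; "effort": joint torques, N m; "position": TCP position; "orientation": TCP orientation; "contact_force": force on the tool from outside, world axes, zero at the start; "ft_torque": the same for the moment, N m; "width": finger opening in mm; "gripper_force": force on a finger pad.
Only numpy, scipy, OpenCV 4.12 (cv2) and the standard library are available. Lean on these libraries where they do the work, as an engineer would, in place of code of your own. Each camera call takes 0.05 s, during which the arm holds its last target. There are 200 camera calls.

### The job

Take the orange wedge by its upright grip and lift it clear out of the white tray, leaving the stopper and cork in there; then, with it flat on the tilt table's grey base and thin end first, push it from the front under the middle of the hinged steel plate's front edge until the edge just lifts off its rubber rests, by about 5 mm, so that the petri dish on it is slightly tilted while its agar sets. Finish while still gripping the wedge in place: do not let go. Touch neither the tilt table nor the dish with the gripper, and leave the tray, the beaker and the sample jar where they stand.

Things in the scene. Friction and masses are not known exactly. Their poses are not given: they have to be found in the camera images.
- wedge: Orange plastic wedge, about 100 g, 87 mm long, 26 mm wide, flat in the tray (underside 2 mm above the bench). Origin: middle of its thin end, on its underside; +x points out of the thin end, z up. Going back (-x) its top slopes up from 3 to 22.5 mm over 65 mm; behind that, x = -65 to -87 mm, stands the grip post, 22 (x) x 24 (y) mm, its top 60 mm above the underside.
- wedge_grip (a point): Centre of the upper part of the wedge's grip post, where to grasp it across its 24 mm (the wedge's y): 76 mm behind the thin end, 46 mm above the underside, 14 mm below the post's top. Same axes as the wedge.
- tilt_table: Fixed tilt table: grey base 230 x 140 mm, 8 mm thick, with a steel plate 115 mm deep, 110 mm wide, 8 mm thick, about 0.8 kg, hinged at x = 115 mm. Origin: on the bench right below the middle of the plate's front edge; +x points in under the plate, the way to push. Side cheeks close the sides, so the gap under the plate is open only at the front.
- runway (a point): Point on the base's top, 8 mm above the bench, right below the middle of the plate's front edge. Axes as the tilt table. From here the bare base reaches 100 mm toward -x, and the wedge slides on it. The plate, when down, lies on two rubber rests at y = +-48 mm, leaving a gap of 12 mm above this point.
- plate (a joint): Tilt of the steel plate about its rear hinge, rad: 0 when it lies on its rests, growing as the front edge rises; 0.0435 is a lift of 5 mm at the front edge. It falls back by its own weight.
- plate_edge (a point): Middle of the rounded (4 mm radius) front edge of the steel plate, at the height of its underside: 20 mm above the bench when down.
- dish: Petri dish with lid, 90 mm across, 15 mm high, loose on the steel plate between four brass pins. Origin: centre of its underside, 28 mm above the bench when the plate is down.
- tray: Loose white plastic tray, 154 (x) x 204 (y) mm, walls 30 mm high, floor 2 mm thick. Origin: centre of its underside. It holds the wedge, the stopper and the cork.
- stopper: Loose red-brown rubber stopper, 33 mm across, 28 mm high, in the tray. Origin: centre of its underside as it stands at the start.
- cork: Loose cork, 24 mm across, 22 mm high, in the tray. Origin: centre of its underside as it stands at the start.
- beaker: Loose glass beaker, 56 mm across, 70 mm high, a bystander on the bench. Origin: centre of its underside.
- sample_jar: Loose glass jar without lid, 70 mm across, 92 mm high, a bystander on the bench. Origin: centre of its underside.

How it is judged (in metres and radians):
On the way, in this order (a step that is already met when the one before it is completed fails the run):
1. the wedge is gripped and lifted clear of the tray (height (world z) of wedge_grip above 0.082 m and contact force between the fingers and wedge above 1 N and contact force between wedge and tray below 0.05 N), for 0.1 s.
2. the wedge's thin end is under the plate's front edge (x of wedge in the frame of tilt_table above 0.01 m and y of wedge in the frame of tilt_table between -0.05 and 0.05 m and z of wedge in the frame of tilt_table below 0.016 m and contact force between the fingers and wedge above 1 N), for 0.1 s.
At the end, for the whole second after the job is handed in: Plate edge 2-8 mm off its rests, still, on the wedge alone. Wedge gripped, flat (4 mm, 0.08 rad) on the base, pointing in (0.3 rad), 20 mm past the edge, within 30 mm of the middle. Gripper off the table; dish in place; stopper, cork in the tray; tray within 40, beaker and jar 25 mm of their places (value of joint plate between 0.0174 and 0.0696 rad and velocity of joint plate between -0.05 and 0.05 rad/s and contact force between the fingers and wedge above 1 N and contact force between wedge and tilt_table above 0.5 N and contact force between each of the arm, the fingers and tilt_table below 0.5 N and x of wedge in the frame of tilt_table above 0.02 m and y of wedge in the frame of tilt_table between -0.03 and 0.03 m and z of wedge in the frame of tilt_table below 0.012 m and angle between wedge's own z axis and vertical below 0.08 rad and angle between the x axis of wedge and the x axis of tilt_table, either way round below 0.3 rad and horizontal distance between dish and plate_edge between 0.04 and 0.075 m and angle between dish's own z axis and vertical below 0.12 rad and linear speed of wedge below 0.02 m/s and x of stopper in the frame of tray between -0.07 and 0.07 m and y of stopper in the frame of tray between -0.095 and 0.095 m and x of cork in the frame of tray between -0.07 and 0.07 m and y of cork in the frame of tray between -0.095 and 0.095 m and distance of tray from where it was at the start of the episode below 0.04 m and distance of each of beaker, sample_jar from where it was at the start of the episode below 0.025 m); the arm keeps its last pose, push and grip.
It fails at once if the gripper or arm touches the tilt table or its plate (over 3 N) (contact force between any of the fingers, the arm and tilt_table above 3 N).
It fails at once if the gripper or arm touches the dish (contact force between any of the fingers, the arm and dish above 1 N).
It fails at once if the tray is dragged more than 40 mm (distance of tray from where it was at the start of the episode above 0.04 m).
It fails at once if stopper or cork is taken out of the tray (height (world z) of any of stopper, cork above 0.06 m).
It fails at once if beaker or sample jar is shifted more than 25 mm (distance of any of beaker, sample_jar from where it was at the start of the episode above 0.025 m).
It also fails if it takes over 42 s, if anything falls off the work surface, if the arm or the gripper's body presses on something with over 40 N, if the wrist force passes 120 N, or if a joint passes its speed limit or range.

## Working session

There is one attempt and no reset: what is moved stays moved. The work goes in short steps, Python scripts to look and compute and a shell command to move; the robot and the scene stay as the last step left them, time stands still between calls to the robot, and variables do not carry over. Pictures are saved under pics/ and viewed, at most 10 in all, crops included, and the job is handed in when it is done.

```bash
mkdir -p pics; ls
python3 - <<'E'
from station import arm
import cv2,numpy as np
for n in("scene","top"):
    im=arm.get_image(n); cv2.imwrite(f"pics/{n}0.png",im[:,:,::-1])
    c=arm.calibration(n); print(n,{k:(np.round(v,3).tolist()) for k,v in c.items()})
print(arm.sense())
E
```

```text
pics
scene {'fx': 411.28, 'fy': 411.28, 'cx': 280.692, 'cy': 216.062, 'cam_to_world': [[0.854, 0.404, -0.328, 170.01], [-0.52, 0.66, -0.542, -861.39], [-0.002, 0.633, 0.774, 992.27], [0.0, 0.0, 0.0, 1.0]]}
top {'fx': 491.223, 'fy': 491.223, 'cx': 281.058, 'cy': 209.923, 'cam_to_world': [[-0.009, 0.993, -0.115, 411.551], [-1.0, -0.01, -0.002, -212.338], [-0.003, 0.115, 0.993, 1240.367], [0.0, 0.0, 0.0, 1.0]]}
{'clock': 0.1, 'q': array([ 1.13981098e+00,  2.17683336e-01,  1.61479774e+00, -7.02312033e-06,
        1.31129526e+00, -1.12207293e-01]), 'joint_vel': array([-0.0002022 , -0.00085744, -0.00355633, -0.00052936, -0.00182317,
       -0.00117628]), 'effort': array([-8.38742671e-04, -3.98072720e+01, -3.04972851e+01, -1.80662810e-04,
        4.16961833e-03, -2.92239338e-05]), 'position': array([195.61814458, 592.98276214, 302.68323754]), 'orientation': array([-0.49852287, -3.101198  ,  0.00330664]), 'contact_force': array([ 0.79063778,  0.26131206, -0.2355109 ]), 'ft_torque': array([ 0.0535921 ,  0.01978975, -0.01483667]), 'gripper_force': 0.0, 'width': 85.61001377632765}
```

View pics/scene0.png

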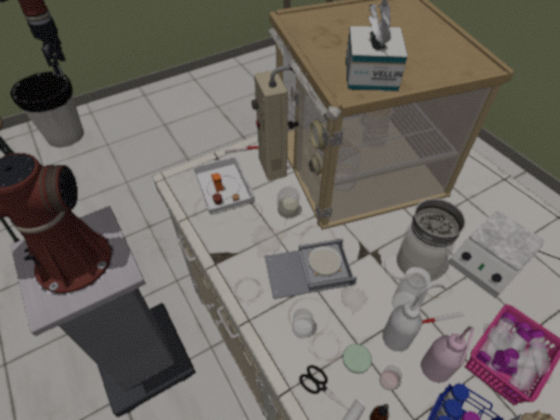

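View pics/top0.png

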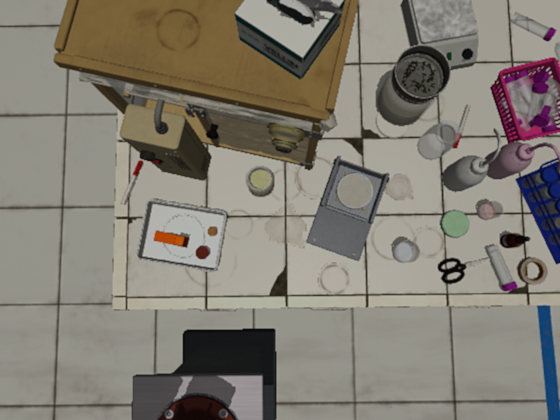

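The top view shows the tray around (183,235) with the orange wedge at (170,239), the stopper at (203,253) and the cork at (213,230). The tilt table is around (348,208) with its bare base to the lower left, the beaker at (404,250) and the jar at (260,180). I'll enlarge next.

```bash
cat > h.py <<'E'
import cv2,numpy as np
from station import arm
def ray(n,u,v):
    c=arm.calibration(n);M=np.array(c["cam_to_world"])
    d=M[:3,:3]@np.array([(u-c["cx"])/c["fx"],-(v-c["cy"])/c["fy"],-1.0]);return M[:3,3],d
def at(n,u,v,z):
    o,d=ray(n,u,v);return o+d*(z-o[2])/d[2]
def proj(n,p):
    c=arm.calibration(n);M=np.array(c["cam_to_world"]);q=M[:3,:3].T@(np.array(p,float)-M[:3,3])
    return np.array([c["cx"]-c["fx"]*q[0]/q[2],c["cy"]+c["fy"]*q[1]/q[2]])
E
python3 - <<'E'
from h import *
t=cv2.imread("pics/top0.png");s=cv2.imread("pics/scene0.png")
f=lambda im,x,y,w,h:cv2.resize(im[y:y+h,x:x+w],(400,300),interpolation=cv2.INTER_CUBIC)
o=np.vstack([np.hstack([f(t,130,190,100,75),f(t,290,145,136,102)]),np.hstack([f(s,185,152,80,60),f(s,250,225,120,90)])])
cv2.imwrite("pics/crop0.png",o)
hsv=cv2.cvtColor(t,cv2.COLOR_BGR2HSV)
for n,im in(("top",t),("scene",s)):
    h=cv2.cvtColor(im,cv2.COLOR_BGR2HSV)
    m=cv2.inRange(h,(5,170,120),(16,255,255)) 
    k,l,st,ce=cv2.connectedComponentsWithStats(m)
    for i in range(1,k):
        if st[i,4]>15: print(n,st[i],ce[i])
E
```

```text
top [154 231  30  15 280] [168.77142857 238.08214286]
scene [213 175   7   5  29] [215.82758621 176.86206897]
```

View pics/crop0.png

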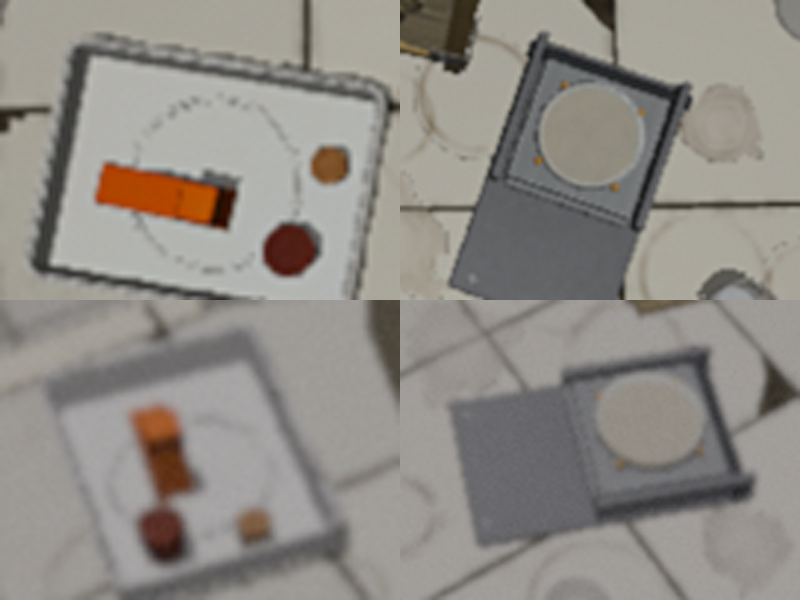

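Run:
```python
from h import *
t=cv2.imread("pics/top0.png")
h=cv2.cvtColor(t,cv2.COLOR_BGR2HSV)
np.set_printoptions(linewidth=220)
for r in (234,238,240,242): print(r,[tuple(int(a) for a in t[r,c,[2,1]]) for c in range(152,192)])
m=cv2.inRange(h,(4,170,40),(18,255,255)); m[:,:140]=0;m[:,195:]=0;m[:225]=0;m[250:]=0
k=max(cv2.findContours(m,0,1)[0],key=cv2.contourArea);print("wedge",cv2.minAreaRect(k),cv2.approxPolyDP(k,1.5,True)[:,0].tolist())
m=cv2.inRange(h,(7,150,195),(20,255,255));k=[c for c in cv2.findContours(m,0,1)[0] if cv2.contourArea(c)>20]
for c in k: print("bright",cv2.minAreaRect(c),cv2.boxPoints(cv2.minAreaRect(c)).tolist())
# table
reg=h[150:265,300:395]; print("bench",h[225,300],"base",h[235,340],"plate",h[200,345])
m=cv2.inRange(h,(90,15,60),(130,120,170));m[:150]=0;m[265:]=0;m[:,:300]=0;m[:,395:]=0
m=cv2.morphologyEx(m,cv2.MORPH_OPEN,np.ones((3,3)))
k=max(cv2.findContours(m,0,1)[0],key=cv2.contourArea);print("table",cv2.contourArea(k),cv2.minAreaRect(k),cv2.approxPolyDP(k,2,True)[:,0].tolist())
```

```text
234 [(178, 178), (178, 180), (165, 147), (160, 78), (174, 64), (175, 69), (175, 69), (175, 70), (176, 69), (176, 69), (177, 70), (176, 68), (176, 68), (177, 68), (176, 65), (174, 65), (174, 65), (172, 64), (163, 63), (154, 64), (142, 64), (137, 67), (130, 74), (106, 77), (87, 74), (104, 103), (133, 138), (138, 144), (118, 123), (91, 93), (89, 91), (92, 94), (96, 96), (95, 95), (96, 96), (117, 116), (137, 138), (139, 140), (157, 159), (178, 180)]
238 [(178, 180), (168, 152), (165, 86), (174, 64), (175, 67), (175, 69), (175, 69), (175, 70), (176, 70), (175, 69), (175, 69), (175, 70), (175, 69), (176, 70), (176, 69), (177, 71), (176, 70), (176, 71), (176, 70), (177, 71), (177, 70), (177, 71), (159, 61), (155, 62), (180, 77), (181, 78), (181, 80), (182, 80), (183, 81), (184, 82), (186, 84), (169, 71), (102, 37), (37, 14), (51, 17), (53, 15), (59, 33), (131, 128), (181, 184), (181, 182)]
240 [(178, 180), (168, 155), (148, 94), (149, 69), (164, 73), (172, 68), (175, 67), (175, 66), (175, 65), (176, 66), (177, 67), (176, 68), (177, 69), (177, 70), (176, 69), (177, 71), (177, 70), (177, 69),
[... 378 characters left out ...]
 (156, 102), (156, 82), (164, 75), (171, 68), (177, 69), (178, 69), (177, 66), (178, 67), (179, 69), (179, 70), (167, 64), (164, 65), (181, 75), (182, 78), (181, 80), (180, 81), (181, 84), (182, 85), (184, 86), (167, 73), (102, 38), (34, 14), (43, 15), (50, 14), (57, 31), (132, 128), (182, 185), (181, 183), (178, 181)]
wedge ((170.7115478515625, 238.44232177734375), (32.947509765625, 9.609689712524414), 11.309932708740234) [[156, 231], [155, 240], [182, 245], [184, 241], [186, 245], [187, 238], [185, 241], [182, 236]]
bench [ 20  29 161] base [105  10 103] plate [ 24  29 142]Traceback (most recent call last):
  File "<stdin>", line 14, in <module>
ValueError: max() iterable argument is empty
```

Run:
```python
from h import *
t=cv2.imread("pics/top0.png");h=cv2.cvtColor(t,cv2.COLOR_BGR2HSV)
A=at("top",155.0,236,4);B=at("top",183.6,240.8,62)
d=A-B;print("thin",A,"postback",B,"len",np.hypot(*d[:2]),"yaw",np.degrees(np.arctan2(d[1],d[0])))
print("col179",[(r,int(t[r,179,2]),int(t[r,179,1])) for r in range(231,250)])
for n,f in(("top","top0"),("scene","scene0")):
    im=cv2.imread(f"pics/{f}.png");h=cv2.cvtColor(im,cv2.COLOR_BGR2HSV)
    x0,y0,x1,y1=(300,150,395,265) if n=="top" else (260,235,360,305)
    m=cv2.inRange(im.max(2).astype(int)-im.min(2).astype(int),0,13)&cv2.inRange(h[:,:,2],30,138)
    mm=np.zeros_like(m);mm[y0:y1,x0:x1]=m[y0:y1,x0:x1]
    mm=cv2.morphologyEx(mm,cv2.MORPH_OPEN,np.ones((3,3)))
    k=max(cv2.findContours(mm,0,1)[0],key=cv2.contourArea)
    print(n,cv2.contourArea(k),cv2.approxPolyDP(k,2,True)[:,0].tolist(),[np.round(at(n,*p[0],8)[:2]).tolist() for p in cv2.approxPolyDP(k,2,True)])
    m2=cv2.inRange(h,(8,110,90),(22,255,255))[y0:y1,x0:x1]
    K,l,st,ce=cv2.connectedComponentsWithStats(m2);print("pins",[(st[i,4],(ce[i]+[x0,y0]).round(1).tolist()) for i in range(1,K)])
    print([ (c,int(im[235 if n=='top' else 270,c,2])) for c in range(x0,x0+60,3)])
```

```text
thin [491.61103563 108.93286425   4.        ] postback [475.67132907  24.95778541  62.        ] len 85.47448808214706 yaw 79.25227882815054
col179 [(231, 179, 181), (232, 182, 184), (233, 181, 185), (234, 138, 144), (235, 110, 74), (236, 159, 64), (237, 183, 79), (238, 182, 80), (239, 181, 81), (240, 180, 81), (241, 180, 82), (242, 181, 84), (243, 183, 84), (244, 180, 75), (245, 143, 68), (246, 151, 145), (247, 178, 184), (248, 179, 182), (249, 178, 180)]
top 5023.5 [[337, 156], [306, 242], [358, 260], [388, 181], [388, 173], [379, 173]] [[692.0, -354.0], [473.0, -271.0], [427.0, -400.0], [626.0, -482.0], [646.0, -483.0], [646.0, -460.0]]
pins [(np.int32(4), [345.5, 173.5]), (np.int32(4), [371.5, 182.5]), (np.int32(5), [336.6, 199.2]), (np.int32(4), [362.5, 208.5])]
[(300, 155), (303, 175), (306, 177), (309, 87), (312, 99), (315, 101), (318, 100), (321, 97), (324, 98), (327, 98), (330, 99), (333, 99), (336, 98), (339, 99), (342, 99), (345, 96), (348, 98), (351, 95), (354, 97), (357, 93)]
scene 3819.5 [[343, 239], [303, 244], [295, 251], [286, 250], [284, 253], [265, 255], [272, 297], [289, 299], [300, 294], [320, 294], [323, 290], [354, 285], [356, 277], [352, 275], [350, 263], [347, 261]] [[698.0, -343.0], [587.0, -297.0], [554.0, -305.0], [534.0, -289.0], [523.0, -295.0], [473.0, -272.0], [422.0, -398.0], [457.0, -427.0], [490.0, -430.0], [536.0, -457.0], [550.0, -452.0], [631.0, -483.0], [651.0, -466.0], [645.0, -455.0], [665.0, -421.0], [661.0, -411.0]]
pins []
[(260, 159), (263, 161), (266, 151), (269, 104), (272, 109), (275, 106), (278, 105), (281, 106), (284, 104), (287, 106), (290, 105), (293, 102), (296, 103), (299, 104), (302, 97), (305, 107), (308, 116), (311, 114), (314, 122), (317, 145)]
```

Run:
```python
from h import *
P=[at("top",u,v,32)[:2] for u,v in((345.5,173.5),(371.5,182.5),(336.6,199.2),(362.5,208.5))]
c=np.mean(P,0);print(np.round(P,1).tolist(),"centre",c)
d=(P[0]+P[1]-P[2]-P[3])/2;print("spacing",np.hypot(*d),"yaw",np.degrees(np.arctan2(d[1],d[0])),np.hypot(*(P[0]-P[1])))
e=P[0]-P[1]+P[2]-P[3];print("yaw2",np.degrees(np.arctan2(e[1],e[0]))-90)
y=np.radians(-19.5);u=np.array([np.cos(y),np.sin(y)])
print("edge from dish",c-57*u,"edge from front",np.array([449,-335.5])+100*u)
# plate front edge seen in top crop: (510,182),(635,228)
for p in((510,182),(635,228)):print(at("top",290+(p[0]-400)/2.941,145+p[1]/2.941,28)[:2])
# post top centre
yw=np.radians(80);w=np.array([np.cos(yw),np.sin(yw)])
pc=at("top",179.2,240.3,62);print("post top centre",pc)
g=pc.copy();th=pc[:2]+76*w;print("thin pred",th,proj("top",[*th,4]),proj("scene",[*pc[:2],62]))
from scipy.spatial.transform import Rotation as R
s=arm.sense();M=R.from_rotvec(s["orientation"]).as_matrix();print(M.round(3),"yaw of tool y",np.degrees(np.arctan2(M[1,1],M[0,1])))
for nm,px,z in(("stopper",(202.7,252.5),30),("cork",(212.5,231),24)):print(nm,at("top",*px,z))
```

```text
[[641.4, -371.2], [618.0, -435.4], [576.9, -347.6], [553.0, -411.1]] centre [ 597.30391229 -391.31754108]
spacing 69.04341762497128 yaw -20.304669218968975 68.30857317952415
yaw2 -20.307569862175328
edge from dish [ 543.5733473 -372.2905501] edge from front [ 543.26414911 -368.88068592]
[ 558.36188893 -324.7163221 ]
[ 518.32813962 -429.10899968]
post top centre [476.97165025  35.53820209  62.        ]
thin pred [490.16891175 110.38359132] [154.41321726 236.57743171] [217.17096138 175.9763384 ]
[[-0.95   0.313 -0.001]
 [ 0.313  0.95  -0.002]
 [ 0.    -0.002 -1.   ]] yaw of tool y 71.73548157149324
stopper [448.22640648 -15.94628135  30.        ]
cork [501.36186723 -38.82874973  24.        ]
```

```bash
python3 -m handwheel '[[0.45,-0.9,0,0,0,-1.6,0.7],[0.9,-1.8,0,0,0,-3.2,0.7],[1.35,-2.7,0,0,0,-4.8,0.7],[1.8,-3.6,0,0,0,-6.4,0.7],[2.3,-4.6,0,0,0,-8.2,0.7]]' 40
python3 -m handwheel '[[0.45,-0.9,0,0,0,-1.6,0.7],[0.9,-1.8,-0.2,0,0,-3.2,0.7],[1.35,-2.7,-0.6,0,0,-4.8,0.7],[1.8,-3.6,-0.9,0,0,-6.4,0.7],[2.38,-4.69,-1.2,0,0,-8.2,0.7]]'
python3 -m handwheel '[[0,0,0,0,0,0,0.7],[0,0,0,0,0,0,0.7],[0,0,0,0,0,0,0.7]]'
```

```text
clock: 0.72
position: [332.1, 319.8, 303.5]
orientation: [1.559, 2.727, -0.0]
contact_force: [0.8, 0.2, 0.4]
width: 60.0
gripper_force: 0.0
clock: 1.35
position: [467.0, 52.7, 234.8]
orientation: [-2.416, -2.007, 0.0]
contact_force: [-0.0, 0.0, 0.6]
width: 59.9
gripper_force: 0.0
clock: 1.72
position: [466.6, 55.7, 236.1]
orientation: [-2.409, -2.016, -0.0]
contact_force: [0.5, 0.5, 0.1]
width: 59.8
gripper_force: 0.0
```

```bash
python3 -m handwheel '[[0.17,-0.34,0,0,0,0,0.7],[0.17,-0.34,-0.6,0,0,0,0.7],[0.17,-0.34,-0.9,0,0,0,0.7],[0.17,-0.34,-0.9,0,0,0,0.7],[0.17,-0.34,-0.9,0,0,0,0.7]]'
python3 - <<'E'
from h import *
t=arm.get_image("top")[:,:,::-1];s=arm.get_image("scene")[:,:,::-1]
f=lambda im,x,y,w,h:cv2.resize(im[y:y+h,x:x+w],(400,400),interpolation=cv2.INTER_CUBIC)
cv2.imwrite("pics/g1.png",np.hstack([f(t,130,180,100,100),f(s,170,120,100,100)]))
p=arm.sense()["position"];print(p)
for z in(62,):print(proj("scene",[477,35.5,62]))
for n in("top","scene"): print(n,proj(n,p-[0,0,73]),proj(n,p-[0,0,54]))
E
```

```text
clock: 2.35
position: [477.7, 35.0, 183.0]
orientation: [2.408, 2.015, 0.002]
contact_force: [-0.3, -0.3, 1.2]
width: 59.5
gripper_force: 0.0
[478.09791979  34.61370419 183.32385147]
[217.18428112 175.9803274 ]
top [175.21181429 238.68301713] [173.38609517 238.20626935]
scene [215.72151423 164.92614132] [214.94457836 160.38247548]
```

View pics/g1.png

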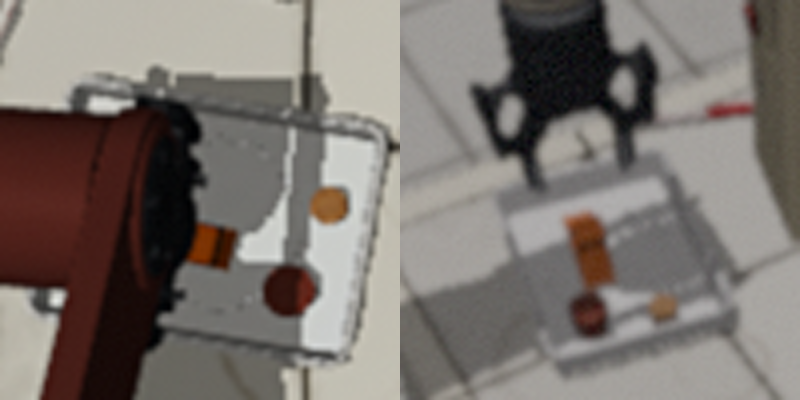

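In the scene half, the fingers straddle the post: the finger midpoint is at about (215,163) and the post below it at about (217,177), matching the projection. I'll descend and grip.

```bash
python3 -m handwheel '[[0,0.01,-0.5,0,0,0,0.7],[0,0.01,-1.0,0,0,0,0.7],[0,0.01,-1.34,0,0,0,0.7],[0,0.01,-1.34,0,0,0,0.7],[0,0.01,-1.34,0,0,0,0.7]]'
python3 -m handwheel '[[0,0,0,0,0,0,0.2],[0,0,0,0,0,0,0.0],[0,0,0,0,0,0,0.0],[0,0,0,0,0,0,0.0],[0,0,0,0,0,0,0.0]]' 60
```

```text
clock: 3.08
position: [478.3, 34.7, 102.8]
orientation: [2.41, 2.013, 0.003]
contact_force: [-0.5, -0.3, 0.8]
width: 59.8
gripper_force: 0.0
clock: 3.7
position: [478.3, 34.7, 102.6]
orientation: [2.41, 2.013, 0.002]
contact_force: [-0.3, 0.1, 5.6]
width: 23.1
gripper_force: 59.5
```

```bash
python3 -m handwheel '[[0,0,0.3,0,0,0,0],[0,0,0.8,0,0,0,0],[0,0,1.3,0,0,0,0],[0,0,1.5,0,0,0,0],[0,0,1.5,0,0,0,0]]'
python3 - <<'E'
from h import *
t=arm.get_image("top")[:,:,::-1];s=arm.get_image("scene")[:,:,::-1]
f=lambda im,x,y,w,h:cv2.resize(im[y:y+h,x:x+w],(400,400),interpolation=cv2.INTER_CUBIC)
cv2.imwrite("pics/g2.png",np.hstack([f(t,130,180,100,100),f(s,170,120,100,100)]))
E
```

```text
clock: 4.32
position: [477.4, 34.7, 191.8]
orientation: [2.411, 2.013, 0.001]
contact_force: [0.2, -0.4, -1.6]
width: 23.5
gripper_force: 58.8
```

View pics/g2.png

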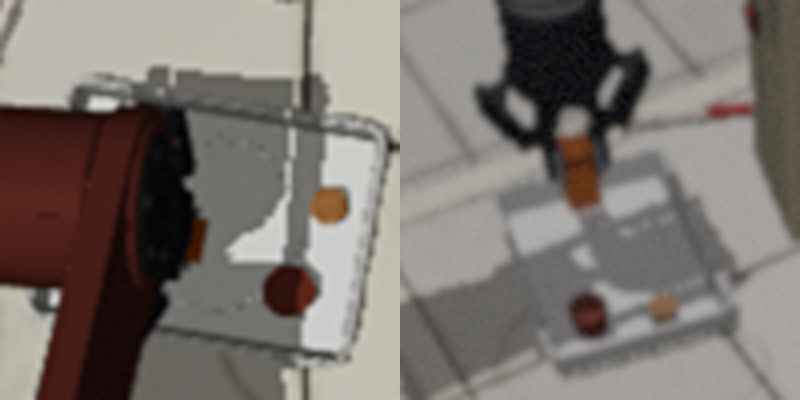

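The wedge is gripped and hangs clear of the tray. The stopper (287,290 in the crop) and the cork (330,205) are still inside. Next is the carry and turn.

```bash
python3 -m handwheel '[[0,-0.2,0.5,0,0,-1.3,0],[0,-0.6,0.9,0,0,-2.6,0],[0,-1.1,0.9,0,0,-3.9,0],[0,-1.6,0.9,0,0,-5.3,0],[0,-2.1,0.9,0,0,-6.7,0]]'
python3 -m handwheel '[[0,-0.4,0,0,0,-1.3,0],[0,-0.8,0,0,0,-2.6,0],[-0.1,-1.2,0,0,0,-3.9,0],[-0.1,-1.6,0,0,0,-5.3,0],[-0.2,-2.1,0,0,0,-6.7,0]]'
python3 -m handwheel '[[0,-0.4,0,0,0,-1.3,0],[-0.1,-0.9,0,0,0,-3.0,0],[-0.2,-1.4,0,0,0,-4.5,0],[-0.2,-1.8,0,0,0,-6.6,0],[-0.2,-1.8,0,0,0,-6.6,0]]'
python3 -c "
from h import *
from scipy.spatial.transform import Rotation as R
s=arm.sense();M=R.from_rotvec(s['orientation']).as_matrix();print(s['position'],M[:,0],'yaw x',np.degrees(np.arctan2(M[1,0],M[0,0])),s['q'])"
```

```text
clock: 5.05
position: [476.2, -91.9, 243.6]
orientation: [-2.89, -1.227, 0.004]
contact_force: [-0.3, 0.1, -2.3]
width: 23.2
gripper_force: 58.7
clock: 5.68
position: [464.4, -217.4, 243.4]
orientation: [-3.12, -0.343, 0.004]
contact_force: [-0.3, -0.9, -1.0]
width: 23.4
gripper_force: 58.7
clock: 6.3
position: [452.4, -326.1, 243.5]
orientation: [-3.091, 0.554, 0.004]
contact_force: [1.1, 0.5, 0.1]
width: 23.6
gripper_force: 58.9
[ 452.38531009 -326.11586344  243.53448268] [ 0.93769    -0.34746104 -0.00287769] yaw x -20.332187420184052 [-7.50417293e-01  1.36267416e-01  1.82540812e+00 -9.83052224e-05
  1.18299762e+00  1.17528155e+00]
```

```bash
python3 -m handwheel '[[0.07,-0.22,-0.6,0,0,0,0],[0.07,-0.22,-1.2,0,0,0,0],[0.07,-0.22,-1.8,0,0,0,0],[0.07,-0.22,-2.06,0,0,0,0],[0.07,-0.22,-2.06,0,0,0,0]]'
python3 - <<'E'
from h import *
t=arm.get_image("top")[:,:,::-1];s=arm.get_image("scene")[:,:,::-1]
cv2.imwrite("pics/top3.png",t);cv2.imwrite("pics/scene3.png",s)
f=lambda im,x,y,w,h:cv2.resize(im[y:y+h,x:x+w],(400,400),interpolation=cv2.INTER_CUBIC)
cv2.imwrite("pics/g3.png",np.hstack([f(t,300,160,100,100),f(s,250,210,100,100)]))
u=np.array([.938,-.347,0]);p=arm.sense()["position"]
th=p+76*u;th[2]=p[2]-100.6
for n in("top","scene"):print(n,"thin",proj(n,th+[0,0,2]),"edge",proj(n,[542,-371,28]))
h=cv2.cvtColor(t,cv2.COLOR_BGR2HSV);m=cv2.inRange(h,(3,150,60),(18,255,255));m[:,:300]=0;m[:,400:]=0;m[:150]=0;m[270:]=0
k=max(cv2.findContours(m,0,1)[0],key=cv2.contourArea);print(k.reshape(-1,2).tolist())
E
```

```text
clock: 6.92
position: [456.6, -337.0, 120.2]
orientation: [-3.091, 0.55, 0.005]
contact_force: [-0.3, 0.5, -0.7]
width: 23.4
gripper_force: 58.9
top thin [343.74484692 218.44933779] edge [346.19072117 213.24700915]
scene thin [299.29981765 266.72219607] edge [304.33247243 265.54175444]
[[348, 216], [347, 217], [346, 217], [346, 218], [345, 219], [344, 219], [343, 220], [342, 221], [341, 222], [340, 223], [340, 224], [339, 225], [338, 226], [337, 227], [336, 228], [335, 229], [334, 230], [333, 231], [332, 232], [331, 233], [330, 234], [330, 235], [329, 236], [328, 237], [327, 238], [327, 239], [327, 240], [328, 240], [329, 241], [330, 242], [331, 243], [332, 244], [333, 245], [334, 246], [335, 247], [336, 247], [337, 248], [338, 249], [339, 249], [340, 250], [340, 251], [341, 252], [342, 253], [343, 254], [344, 255], [345, 256], [346, 256], [347, 257], [348, 258], [348, 259], [349, 259], [350, 260], [351, 261], [352, 262], [353, 263], [354, 264], [355, 265], [356, 266], [357, 265], [358, 265], [359, 264], [360, 263], [361, 263], [362, 262], [363, 262], [364, 261], [365, 260], [366, 259], [367, 258], [368, 257], [369, 256], [370, 255], [371, 254], [372, 253], [373, 252], [373, 251], [374, 250], [375, 249], [376, 248], [377, 247], [377, 246], [378, 245], [378, 244], [379, 243], [379, 242], [378, 242], [377, 241], [376, 240], [375, 239], [374, 238], [373, 237], [372, 237], [371, 236], [371, 235], [370, 235], [369, 234], [368, 233], [367, 233], [366, 232], [366, 231], [365, 230], [364, 229], [363, 228], [362, 227], [361, 226], [360, 225], [359, 225], [358, 224], [357, 223], [356, 222], [355, 221], [354, 220], [353, 219], [352, 218], [351, 218], [350, 217], [350, 216], [349, 216]]
```

View pics/g3.png

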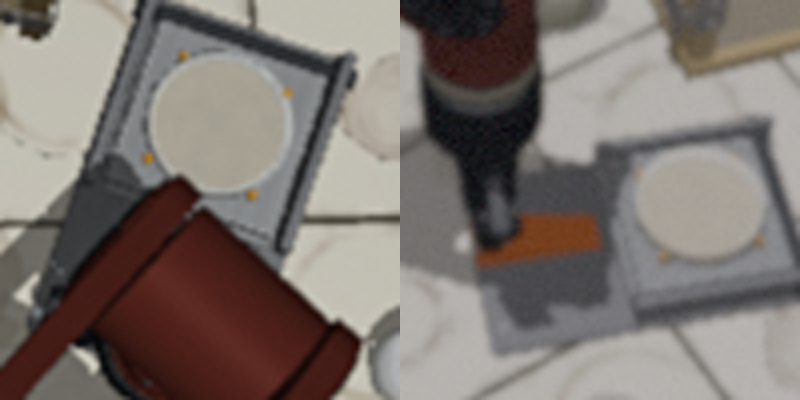

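In the scene view the thin end is at about (300,268), 1 px from the prediction. It points squarely at the middle of the plate's edge, at about (304,265). I'll lower it onto the base.

```bash
python3 -m handwheel '[[0,0,-0.1,0,0,0,0],[0,0,-0.17,0,0,0,0],[0,0,-0.19,0,0,0,0],[0,0,-0.19,0,0,0,0],[0,0,-0.19,0,0,0,0]]'
```

```text
clock: 7.65
position: [457.5, -338.5, 110.6]
orientation: [3.093, -0.553, 0.0]
contact_force: [0.8, -0.6, -1.5]
width: 23.4
gripper_force: 58.9
```

```bash
python3 -m handwheel '[[0,0,-0.02,0,0,0,0],[0,0,-0.02,0,0,0,0],[0,0,-0.02,0,0,0,0]]'; python3 -m handwheel '[[0,0,-0.02,0,0,0,0],[0,0,-0.02,0,0,0,0],[0,0,-0.02,0,0,0,0]]'
```

```text
clock: 8.02
position: [457.4, -338.5, 109.2]
orientation: [-3.093, 0.553, 0.0]
contact_force: [-0.6, -0.8, -0.7]
width: 23.1
gripper_force: 58.9
clock: 8.4
position: [457.6, -338.6, 108.7]
orientation: [3.092, -0.553, 0.0]
contact_force: [-1.0, 1.7, 4.6]
width: 23.1
gripper_force: 59.5
```

```bash
python3 -m handwheel '[[0.16,-0.06,0,0,0,0,0],[0.31,-0.116,0,0,0,0,0],[0.47,-0.174,0,0,0,0,0],[0.55,-0.203,0,0,0,0,0],[0.55,-0.203,0,0,0,0,0]]'; for i in 1 2 3; do python3 -m handwheel '[[0.04,-0.015,0,0,0,0,0],[0.078,-0.029,0,0,0,0,0],[0.078,-0.029,0,0,0,0,0]]' | grep -E "posi|cont"; done
```

```text
clock: 9.02
position: [490.5, -351.0, 108.7]
orientation: [3.092, -0.552, -0.0]
contact_force: [-1.9, 0.8, 5.1]
width: 23.4
gripper_force: 59.9
position: [494.6, -352.5, 108.7]
contact_force: [-5.3, 2.1, 6.5]
position: [497.8, -353.7, 108.7]
contact_force: [-9.2, 3.3, 11.9]
position: [498.7, -354.2, 109.1]
contact_force: [-22.5, 7.8, 24.2]
```

```bash
for i in 1 2; do python3 -m handwheel '[[0,0,0.03,0,0,0,0],[0,0,0.03,0,0,0,0]]' | grep -E "posi|cont|orie"; done
python3 - <<'E'
from h import *
s=arm.get_image("scene")[:,:,::-1];cv2.imwrite("pics/scene4.png",s)
o=cv2.imread("pics/scene3.png")
f=lambda im,x,y,w,h:cv2.resize(im[y:y+h,x:x+w],(400,400),interpolation=cv2.INTER_CUBIC)
cv2.imwrite("pics/g4.png",np.hstack([f(o,270,225,80,80),f(s,270,225,80,80)]))
E
```

```text
position: [499.1, -354.1, 109.3]
orientation: [-3.089, 0.551, 0.024]
contact_force: [-17.4, 4.5, 14.9]
position: [499.8, -354.0, 109.5]
orientation: [-3.089, 0.551, 0.02]
contact_force: [-12.0, 3.2, 4.9]
```

View pics/g4.png

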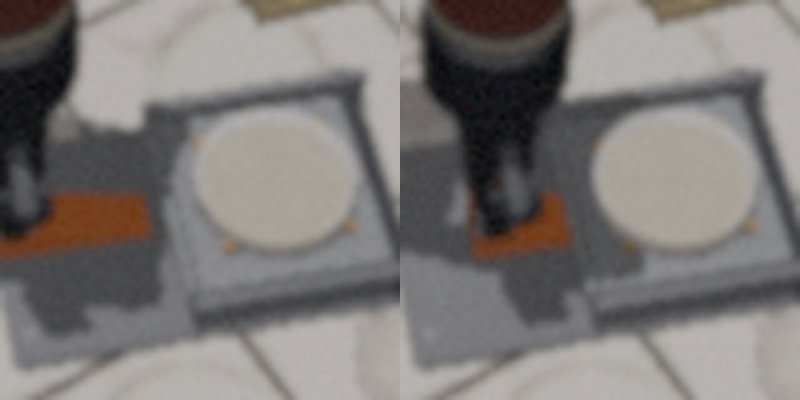

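The right half shows the wedge's thin end under the plate edge near the middle, with the dish undisturbed. Easing z relieved the downward press, so I'll go on pushing gently.

```bash
for i in 1 2 3; do python3 -m handwheel '[[0.03,-0.011,0.01,0,0,0,0],[0.06,-0.022,0.02,0,0,0,0],[0.06,-0.022,0.02,0,0,0,0]]' | grep -E "posi|cont|orie"; done
```

```text
position: [503.6, -354.7, 109.7]
orientation: [-3.088, 0.551, 0.02]
contact_force: [-9.1, 3.3, 2.9]
position: [507.5, -355.8, 109.9]
orientation: [-3.087, 0.551, 0.019]
contact_force: [-5.6, 2.0, -3.1]
position: [511.2, -357.0, 110.7]
orientation: [-3.087, 0.551, 0.018]
contact_force: [-4.4, 1.2, -6.1]
```

```bash
python3 -m handwheel '[[0,0,-0.03,0,0,0,0],[0,0,-0.03,0,0,0,0]]' | grep -E "posi|cont|orie"; python3 -m handwheel '[[0.03,-0.011,0,0,0,0,0],[0.06,-0.022,0,0,0,0,0],[0.06,-0.022,0,0,0,0,0],[0.06,-0.022,0,0,0,0,0]]'
python3 - <<'E'
from h import *
s=arm.get_image("scene")[:,:,::-1];cv2.imwrite("pics/scene5.png",s)
o=cv2.imread("pics/scene4.png")
f=lambda im,x,y,w,h:cv2.resize(im[y:y+h,x:x+w],(400,400),interpolation=cv2.INTER_CUBIC)
cv2.imwrite("pics/g5.png",np.hstack([f(o,290,225,70,70),f(s,290,225,70,70)]))
from scipy.spatial.transform import Rotation as R
p=arm.sense();M=R.from_rotvec(p["orientation"]).as_matrix();print(M.round(3));q=p["position"]-[542,-371,0];print(q@[.938,-.347,0]+76,q@[.347,.938,0],p["position"][2]-100.6)
E
```

```text
position: [512.0, -357.4, 109.9]
orientation: [-3.088, 0.551, 0.015]
contact_force: [-4.5, 2.5, -4.9]
clock: 12.58
position: [515.9, -358.9, 110.1]
orientation: [-3.089, 0.551, 0.013]
contact_force: [-5.1, 1.5, -4.2]
width: 23.1
gripper_force: 58.9
[[ 0.938 -0.346 -0.008]
 [-0.346 -0.938  0.006]
 [-0.009 -0.003 -1.   ]]
47.30114461454538 2.2421072477134247 9.482321621621068
```

View pics/g5.png

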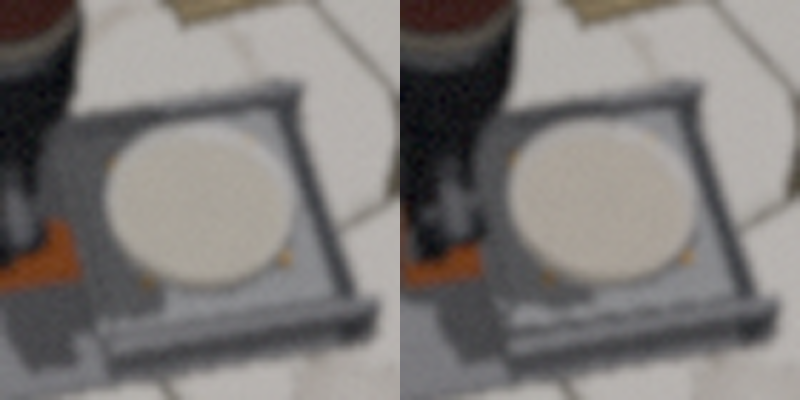

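The right half shows the front pin raised by about 1 px, roughly 4–5 mm at the edge, with the dish in place. I'll press the wedge down so the base clearly carries it.

```bash
for i in 1 2 3; do python3 -m handwheel '[[0,0,-0.02,0,0,0,0],[0,0,-0.02,0,0,0,0],[0,0,-0.02,0,0,0,0]]' | grep -E "posi|cont|orie"; done
```

```text
position: [516.2, -359.2, 109.5]
orientation: [-3.089, 0.551, 0.012]
contact_force: [-5.4, 2.5, -3.7]
position: [516.3, -359.3, 109.3]
orientation: [-3.089, 0.551, 0.012]
contact_force: [-7.1, 3.4, -0.5]
position: [516.4, -359.4, 109.1]
orientation: [-3.089, 0.551, 0.012]
contact_force: [-9.2, 5.1, 4.2]
```

```bash
python3 -m handwheel '[[0,0,0,0,0,0,0],[0,0,0,0,0,0,0],[0,0,0,0,0,0,0],[0,0,0,0,0,0,0]]' | grep -E "posi|cont|grip|clock"
python3 - <<'E'
from h import *
b=cv2.cvtColor(cv2.imread("pics/scene4.png"),cv2.COLOR_BGR2GRAY).astype(np.float32)
c=[arm.get_image("scene")[:,:,::-1] for _ in range(4)];cv2.imwrite("pics/scene6.png",c[0])
g=np.mean([cv2.cvtColor(np.ascontiguousarray(i),cv2.COLOR_BGR2GRAY) for i in c],0).astype(np.float32)
for nm,(x,y,w,h) in {"dishfront":(307,243,18,34),"dishrear":(325,243,20,34),"cheek":(345,240,12,45)}.items():
    print(nm,cv2.phaseCorrelate(b[y:y+h,x:x+w],g[y:y+h,x:x+w],cv2.createHanningWindow((w,h),cv2.CV_32F)))
u=np.array([.938,-.347,0])
for x,z in((40,4),(80,2)):
    p=np.array([542,-371,0])+u*x;print(x,proj("scene",p+[0,0,40+z*5/5])-proj("scene",p+[0,0,40]))
E
```

```text
clock: 14.25
position: [516.4, -359.3, 109.1]
contact_force: [-8.9, 5.3, 5.6]
gripper_force: 60.1
dishfront ((0.5026555083800854, -1.3388435379783807), 0.7859537145237864)
dishrear ((0.09744532653448879, -0.48588913319257543), 0.9445568442344665)
cheek ((0.07216980532940376, 0.28628993668982616), 0.9385328469453035)
40 [ 0.10097487 -0.80174031]
80 [ 0.06944982 -0.40185604]
```

Run:
```python
from h import *
ims={k:cv2.imread(f"pics/{k}.png").astype(float) for k in("scene0","scene3","scene4","scene5","scene6")}
ims["now"]=np.mean([arm.get_image("scene")[:,:,::-1].astype(float) for _ in range(12)],0)
u=np.array([.938,-.347,0]);v=np.array([.347,.938,0]);O=np.array([542,-371,0])
for x,y in((23,34),(23,-34),(91,34),(91,-34)):
    p0=proj("scene",O+u*x+v*y+[0,0,33]);d=proj("scene",O+u*x+v*y+[0,0,38])-p0
    r=[]
    for k,im in ims.items():
        cx,cy=np.round(p0).astype(int);w=im[cy-5:cy+6,cx-5:cx+6]
        c=(w[:,:,2]-w[:,:,0])/(w.sum(2)/3);c=np.clip(c-np.median(c)-0.12,0,None)
        Y,X=np.mgrid[cy-5:cy+6,cx-5:cx+6];r.append((k,round((c*X).sum()/c.sum(),2),round((c*Y).sum()/c.sum(),2),round(c.sum(),1)))
    print((x,y),p0.round(1),"px/5mm",d.round(2),r)
```

```text
(23, 34) [309.6 253.1] px/5mm [ 0.09 -1.01] [('scene0', np.float64(309.26), np.float64(253.37), np.float64(0.2)), ('scene3', np.float64(309.17), np.float64(253.27), np.float64(0.1)), ('scene4', np.float64(308.99), np.float64(252.96), np.float64(0.1)), ('scene5', np.float64(309.15), np.float64(252.16), np.float64(0.2)), ('scene6', np.float64(309.1), np.float64(252.19), np.float64(0.1)), ('now', np.float64(309.09), np.float64(252.26), np.float64(0.1))]
(23, -34) [315.6 273.6] px/5mm [ 0.12 -0.97] [('scene0', np.float64(315.71), np.float64(273.56), np.float64(1.2)), ('scene3', np.float64(315.67), np.float64(273.64), np.float64(1.0)), ('scene4', np.float64(315.38), np.float64(273.96), np.float64(0.6)), ('scene5', np.float64(315.61), np.float64(273.06), np.float64(1.1)), ('scene6', np.float64(315.57), np.float64(273.13), np.float64(1.2)), ('now', np.float64(315.58), np.float64(273.08), np.float64(1.2))]
(91, 34) [333.1 249.3] px/5mm [ 0.17 -1.01] [('scene0', np.float64(nan), np.float64(nan), np.float64(0.0)), ('scene3', np.float64(nan), np.float64(nan), np.float64(0.0)), ('scene4', np.float64(nan), np.float64(nan), np.float64(0.0)), ('scene5', np.float64(nan), np.float64(nan), np.float64(0.0)), ('scene6', np.float64(nan), np.float64(nan), np.float64(0.0)), ('now', np.float64(nan), np.float64(nan), np.float64(0.0))]
(91, -34) [339.8 269.5] px/5mm [ 0.2  -0.98] [('scene0', np.float64(339.41), np.float64(269.81), np.float64(1.0)), ('scene3', np.float64(339.38), np.float64(269.78), np.float64(0.9)), ('scene4', np.float64(339.38), np.float64(269.76), np.float64(0.9)), ('scene5', np.float64(339.65), np.float64(269.44), np.float64(0.9)), ('scene6', np.float64(339.65), np.float64(269.5), np.float64(0.9)), ('now', np.float64(339.61), np.float64(269.48), np.float64(0.9))]<stdin>:11: RuntimeWarning: invalid value encountered in scalar divide
```

```bash
python3 -c "
from station import arm
s=arm.sense();print(s['clock'],s['joint_vel'].round(4),s['contact_force'],s['gripper_force']);print(arm.hand_in())"
```

```text
15.05 [ 0.001   0.0014 -0.0011 -0.0007  0.001   0.0016] [-9.09954871  3.85819614  4.63180075] 60.13649940490723
the job is handed in; nothing more can be done
None
```

I handed the job in after 15 s with the wedge still gripped, flat on the base about 48 mm under the plate's edge; I estimate that edge is lifted 5–6 mm and the dish is in place, but hand-in returned no verdict.

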